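# Switch the globe lamp off in the morning

## Task

It is bright morning, so switch off the globe lamp: flip the black bat toggle on its oak base over its centre so that it rests leaning fully to the opposite side, and let go. Leave the blue radio's look-alike toggle as it is, and do not shift or tip the glass jar.

Things in the scene. Friction and masses are not known exactly. Their poses are not given: they have to be found in the camera images.
- lamp_toggle_tip (a point): Free end of the lamp's toggle, a black bat 40 mm long, 9 mm thick near the tip, 6 mm at the pivot. z runs along the bat from pivot to tip (pivot 40 mm back, 36 mm above the table, 6 mm above the oak slab). x is level, along the pivot's axis, towards the globe. At the start the bat leans across the slab to the -y side, switched off to the +y side; its tip is 74 mm above the table at both ends.
- lamp_toggle (a joint): 0 = on (start, leaning 20 deg one way), 0.35 = upright, 0.70 = off (20 deg the other way). Sprung: about 2 N at the tip moves it off its end, past upright it snaps over. The lamp is fixed: oak slab 260 x 110 x 30 mm, toggle in a 16 mm steel collar 45 mm from one end on the centre line, glowing white globe 100 mm across (top 136 mm above the table), its centre 155 mm from the pivot.
- radio_toggle_tip (a point): Free end of the radio's toggle, the same bat with the same axes and lean, not to be flipped. It stands on a fixed blue box radio, 180 x 100 mm and 60 mm high with a round grey grille on top; its pivot is 66 mm above the table. The radio reaches 140 mm from the pivot along +x, 40 mm along -x, 50 mm to either side.
- jar: Empty glass jar with a steel twist cap, 68 mm across, 110 mm tall, loose, upright on the table at the robot's right, beside the lamp or radio. Origin at the centre of its underside, z up. Not to be moved.

How it is judged (in metres and radians):
At the end, for the whole second after the job is handed in: The lamp's toggle rests at its off side (joint above 0.6 of 0.70 rad, still); the radio's toggle tip is within 12 mm of where it started; the jar stands upright within 10 degrees and 20 mm of where it started (value of joint lamp_toggle above 0.6 rad and velocity of joint lamp_toggle between -0.1 and 0.1 rad/s and distance of radio_toggle_tip from where it was at the start of the episode below 0.012 m and distance of jar from where it was at the start of the episode below 0.02 m and angle between jar's own z axis and vertical below 0.17 rad); the robot touches nothing.
It fails at once if the radio's toggle is flipped or pushed more than 12 mm at its tip (distance of radio_toggle_tip from where it was at the start of the episode above 0.012 m).
It fails at once if the jar is shifted more than 20 mm or tipped more than 10 degrees (distance of jar from where it was at the start of the episode above 0.02 m or angle between jar's own z axis and vertical above 0.17 rad).
It also fails if it takes over 29 s, if anything falls off the work surface, if the arm or the gripper's body presses on something with over 40 N, if the wrist force passes 120 N, or if a joint passes its speed limit or range.

## Robot

A 6-joint arm with a two-finger parallel gripper is mounted at the origin on the work surface. World frame = base frame: x ahead of the robot, y to its left, z up, the work surface at z = 0. Lengths are in mm, angles in degrees, forces in N, time in s.
With the tool pointing down it reaches from about 300 to 850 mm from the base axis. Payload 4.2 kg.
Tool frame: the origin (TCP) lies at the very end of the fingers, on their centre line; the grasp point (between the pads) lies 19 mm behind it (env.grip_point_offset is the distance from the TCP to the grasp point, in mm); z points along the fingers, y is the line along which they close (so a half turn about z gives the same grasp; the last joint's range is limited). The gripper opens to 91 mm and grips with 3 to 60 N. Pads are 32 mm wide; open, the fingers measure 118 mm over their backs; the gripper's body (76 mm by 178 mm) begins 60 mm behind the grasp point.
Start: joints at [67.953, 18.312, 89.639, -0, 72.044, -1.146], TCP at [205.142, 537.178, 213.976] pointing down, gripper open.
Joint ranges: [-177.97, 177.97], [-48.28, 115.42], [12.27, 149.76], [-77.06, 257.06], [2.81, 150.46], [-146.56, 146.56]. Speed limits (degrees/s): [147.25, 147.25, 180, 180, 180, 180].

## Interface

Orientations are given as [roll, pitch, yaw] about the fixed x, y, z axes, in that order (R = Rz(yaw) Ry(pitch) Rx(roll)).
In Python, from workcell import env gives the robot as it stands. The module is installed in compiled form; this text tells all that it offers.
- The arm moves only by the tool arm_command, never from a script. Its argument "rows" is a list of rows, each an object with "delta_pos": the shift along the tool's x, y, z in mm, a list of three; "roll": the turn about the tool's z in units of 5 degrees (1.0 is 5 degrees); "jaw": the opening in per cent of the stroke, from 0 (shut) to 100 (fully open). A call has 1 to 20 rows; each row is the pose to reach, as a shift and turn from the pose commanded when the call began, along the tool's axes at that moment; what a row does not reach only later rows make up. A row lasts 1/12 s, in which the tool goes at most 41.7 mm and 7.16 degrees, less where a joint would pass 70% of its speed; a pose out of reach is approached as far as the arm can. A call with a gripper value outside its range is refused whole. The fingers move at their own pace and stop on an object; "squeeze" is the grip in N (left out, the last holds). Time passes only in rows, so rows that repeat a pose let the fingers close. It gives the time, the measured TCP pose, the force, the opening and the grip force at its end, in the units of the state.
- env.state(): the state, without advancing time (a new reading comes with each control period).
- env.grab_frame(name): name is "scene" or "top"; returns a dict with "img" (480x640x3 uint8, blue, green, red), "z_map" (480x640 float32, mm along the optical axis (not along the pixel's ray), 0 where there is no reading), "fov_y" (degrees; the focal length in pixels is half the picture's height over the tangent of half this angle, whatever the lens; pixels are square), "cx", "cy" (the principal point, pixels), "R" (3x3) and "t" (3): a world point X has camera coordinates R X + t. Camera axes: x right, y down, z forward; pixel columns grow to the right and rows downward; lengths in mm; the calibration is good to about 2 mm. A picture is of the moment at which its call begins.
- env.job_done(): hands the job in; it is judged then, once.
The state is a dict: "time_s": time; "qpos": joint angles; "qvel": joint speeds; "effort": joint torques, N m; "ee_pos": TCP position; "ee_rot": TCP orientation; "force": force on the tool from outside, world axes, zero at the start; "torque": the same for the moment, N m; "gripper_width": finger opening in mm; "gripper_force": force on a finger pad.
Only numpy, scipy, OpenCV 4.12 (cv2) and the standard library are available. Lean on these libraries where they do the work, as an engineer would, in place of code of your own. Each camera call takes 0.05 s, during which the arm holds its last target. There are 200 camera calls.

## Working session

There is one attempt and no reset: what is moved stays moved. The work goes in short steps, Python scripts to look and compute and a tool call to move; the robot and the scene stay as the last step left them, time stands still between calls to the robot, and variables do not carry over. Pictures are saved under pics/ and viewed, at most 10 in all, crops included, and the job is handed in when it is done.

Besides the shell and the picture viewer there is one more tool, called after "Call:" in YAML: its name, and indented under it one key for each argument. arm_command: Moves the arm, as the interface text tells. Its arguments: {"type":"object","properties":{"rows":{"type":"array"},"squeeze":{"type":"number"}},"required":["rows"]}

```bash
mkdir -p pics
cat > h.py <<'E'
import numpy as np, cv2
from workcell import env
def cloud(f):
    z=f["z_map"]; F=240/np.tan(np.radians(f["fov_y"]/2))
    v,u=np.mgrid[:480,:640]
    P=np.dstack([(u-f["cx"])/F*z,(v-f["cy"])/F*z,z])
    W=(P-f["t"])@f["R"]; W[z==0]=np.nan
    return W
E
python3 - <<'E'
from h import *
for n in("top","scene"):
    f=env.grab_frame(n); cv2.imwrite(f"pics/{n}0.png",f["img"]); np.savez(f"{n}0.npz",**f)
    print(n,f["fov_y"],f["cx"],f["cy"],(-np.array(f["R"]).T@f["t"]).round())
s=env.state();print(s["ee_pos"],s["ee_rot"],s["gripper_width"],s["time_s"])
E
```

```text
top 56.102664254972325 317.84243792082 234.0115364815118 [ 476. -121. 1011.]
scene 49.44946659380344 322.3349869728192 248.19828043243484 [1234. -319.  883.]
[204.96759577 536.73495208 213.2342054 ] [-1.79910647e+02 -1.76411905e-04  1.59100091e+02] 91.1491473214553 0.1
```

View pics/top0.png

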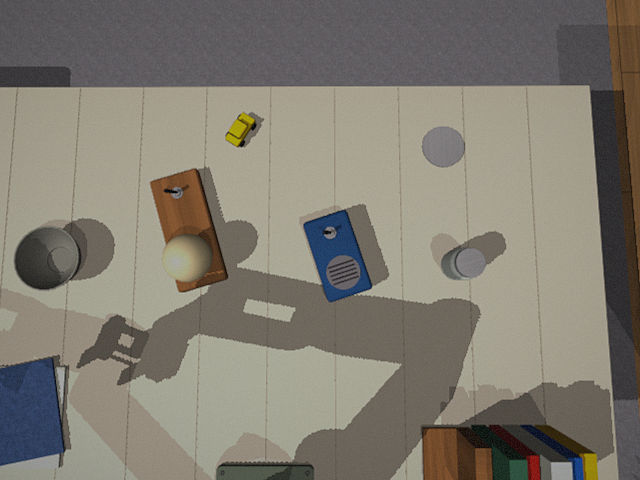

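View pics/scene0.png

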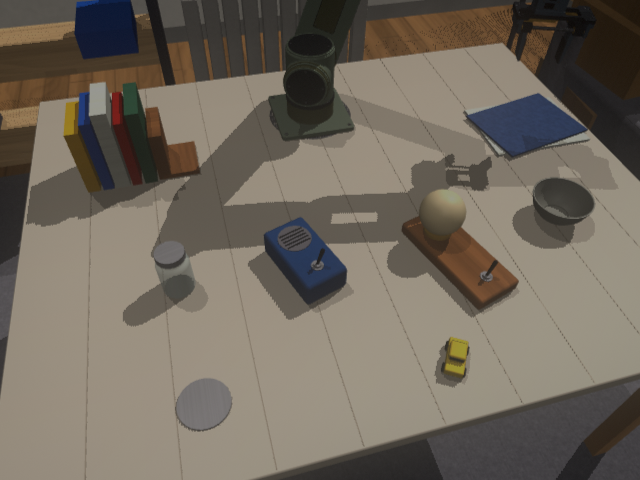

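The top view shows the lamp toggle at about (175,191) with its tip to the left (166,188), and the globe at (187,258). The radio toggle is at (330,232) and the jar at (468,263), well to the right. The scene view puts the lamp bat at (488,272).

Run:
```python
from h import *
import numpy as np
for n,box in(("top",(155,205,175,205)),("scene",(470,505,250,290))):
    f=dict(np.load(f"{n}0.npz")); W=cloud(f)
    u0,u1,v0,v1=box; w=W[v0:v1,u0:u1]; im=f["img"][v0:v1,u0:u1].max(2)
    m=(im<60)&(w[...,2]>40)
    vs,us=np.nonzero(m); 
    for i in np.argsort(-w[m][:,2])[:14]: print(n,us[i]+u0,vs[i]+v0,w[m][i].round(1))
    z=W[...,2]; 
    if n=="top":
        g=(z>100)&(np.hypot(W[...,0]-W[258,187,0],W[...,1]-W[258,187,1])<60); print("globe",W[g].mean(0),W[g].max(0))
        hsv=cv2.cvtColor(f["img"],cv2.COLOR_BGR2HSV)
        s=((abs(z-30)<6)).astype(np.uint8); s[:,:140]=0;s[:,240:]=0;s[:160]=0;s[300:]=0
        pts=W[s>0][:,:2].astype(np.float32); print("slab",cv2.minAreaRect(pts),np.median(z[s>0]))
        print("collar",W[191,176],W[192,180]); print("jar",W[263,470]);print("car",W[128,240])
    cv2.imwrite(f"pics/c_{n}.png",cv2.resize(f["img"][v0-15:v1+15,u0-15:u1+15],None,fx=8,fy=8,interpolation=2))
```

```text
top 166 190 [682.6 210.5  74.6]
top 164 191 [680.5 214.8  74.3]
top 164 190 [682.7 215.   73.8]
top 165 191 [680.8 213.3  72.6]
top 166 191 [681.  211.5  71.6]
top 165 190 [683.3 213.8  71.4]
top 167 191 [681.1 209.5  71.2]
top 166 189 [685.5 211.9  70.9]
top 165 189 [685.7 214.3  70.3]
top 167 190 [683.8 210.3  69.1]
top 167 189 [686.5 211.2  66.7]
top 168 191 [682.1 209.   66.5]
top 168 190 [684.5 209.3  65.9]
top 167 192 [680.2 211.4  65.5]
globe [535.50225827 150.3645877  122.02605291] [585.12279103 202.04101983 140.20183943]
slab ((604.2269897460938, 176.99505615234375), (259.728515625, 110.68548583984375), 17.125864028930664) 30.064532250810895
collar [688.19456086 200.94369501  38.82273896] [686.6075028  192.99425432  35.75491502]
jar [ 526.25984838 -416.79146436  108.8344789 ]
car [831.85920928  62.61118366  39.38380588]
scene 497 262 [688.9 212.5  73.6]
scene 496 262 [687.7 211.2  72.7]
scene 495 262 [687.  209.4  72.3]
scene 494 262 [686.2 207.7  71.9]
scene 496 261 [684.5 213.2  71.4]
scene 495 261 [683.5 211.8  70.7]
scene 494 263 [687.7 207.3  70.6]
scene 494 261 [682.7 210.1  70.2]
scene 496 263 [687.7 212.2  69.1]
scene 495 263 [686.8 210.7  68.5]
scene 493 262 [682.6 208.7  67.4]
scene 494 264 [687.9 208.2  67.3]
scene 495 264 [688.2 210.4  67. ]
scene 493 265 [688.7 206.   65.8]
```

View pics/c_top.png

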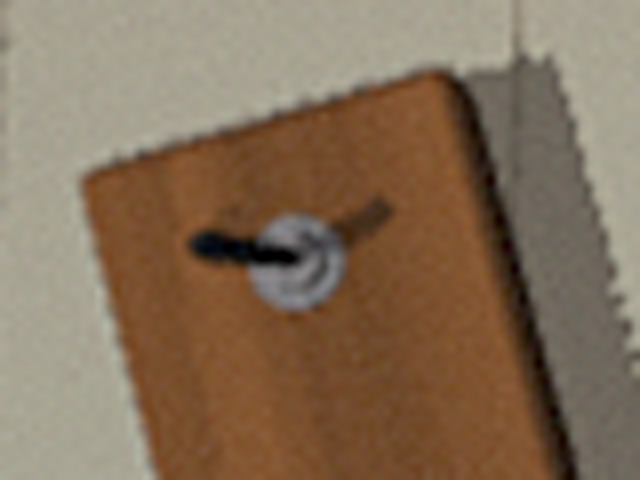

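Call:
arm_command:
  rows:
    - {"delta_pos": [-270,-53,20],"roll": -3.8,"jaw": 0}
    - {"delta_pos": [-540,-106,44],"roll": -7.6,"jaw": 0}
    - {"delta_pos": [-540,-106,44],"roll": -7.6,"jaw": 0}
    - {"delta_pos": [-540,-106,44],"roll": -7.6,"jaw": 0}
    - {"delta_pos": [-540,-106,44],"roll": -7.6,"jaw": 0}
    - {"delta_pos": [-540,-106,44],"roll": -7.6,"jaw": 0}
    - {"delta_pos": [-540,-106,44],"roll": -7.6,"jaw": 0}
    - {"delta_pos": [-540,-106,44],"roll": -7.6,"jaw": 0}
    - {"delta_pos": [-540,-106,44],"roll": -7.6,"jaw": 0}
    - {"delta_pos": [-540,-106,44],"roll": -7.6,"jaw": 0}
    - {"delta_pos": [-540,-106,44],"roll": -7.6,"jaw": 0}
    - {"delta_pos": [-540,-106,44],"roll": -7.6,"jaw": 0}
    - {"delta_pos": [-540,-106,44],"roll": -7.6,"jaw": 0}
    - {"delta_pos": [-540,-106,44],"roll": -7.6,"jaw": 0}
    - {"delta_pos": [-540,-106,44],"roll": -7.6,"jaw": 0}
    - {"delta_pos": [-540,-106,44],"roll": -7.6,"jaw": 0}
    - {"delta_pos": [-540,-106,44],"roll": -7.6,"jaw": 0}
    - {"delta_pos": [-540,-106,44],"roll": -7.6,"jaw": 0}
    - {"delta_pos": [-540,-106,44],"roll": -7.6,"jaw": 0}
    - {"delta_pos": [-540,-106,44],"roll": -7.6,"jaw": 0}

```text
time_s: 1.77
ee_pos: [671.0, 246.6, 170.6]
ee_rot: [180.0, 0.0, -162.8]
force: [0.5, -0.3, -0.1]
gripper_width: 0.1
gripper_force: 0.0
```

Call:
arm_command:
  rows:
    - {"delta_pos": [0,0,25],"roll": 0,"jaw": 0}
    - {"delta_pos": [0,0,50],"roll": 0,"jaw": 0}
    - {"delta_pos": [0,0,75],"roll": 0,"jaw": 0}
    - {"delta_pos": [0,0,95],"roll": 0,"jaw": 0}
    - {"delta_pos": [0,0,108],"roll": 0,"jaw": 0}
    - {"delta_pos": [0,0,108],"roll": 0,"jaw": 0}
    - {"delta_pos": [0,0,108],"roll": 0,"jaw": 0}
    - {"delta_pos": [0,0,108],"roll": 0,"jaw": 0}

```text
time_s: 2.43
ee_pos: [672.4, 246.2, 63.5]
ee_rot: [180.0, 0.1, -162.9]
force: [-0.4, 0.4, -0.1]
gripper_width: 0.3
gripper_force: 0.0
```

Run:
```python
from h import *
f=env.grab_frame("scene"); cv2.imwrite("pics/s1.png",cv2.resize(f["img"][170:320,400:600],None,fx=4,fy=4))
```

```text
(no output)
```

View pics/s1.png

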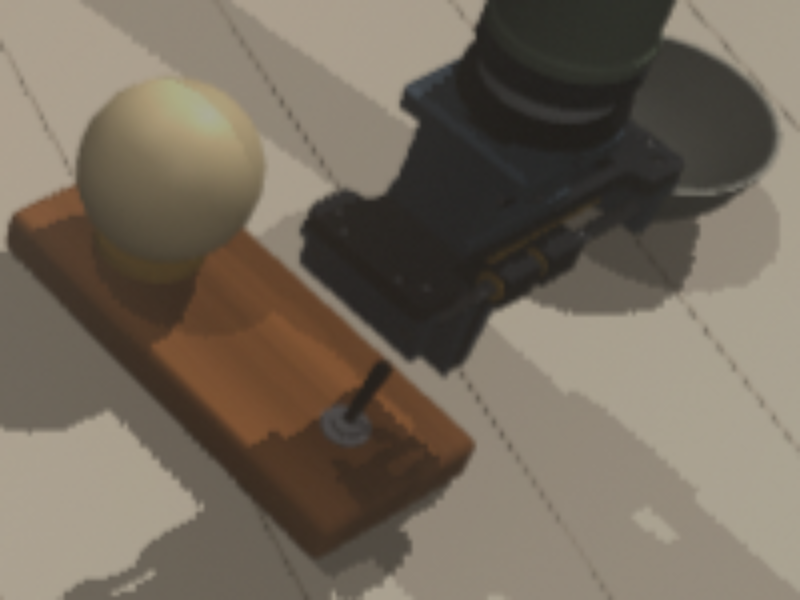

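The gripper sits beside the lamp. The closed fingertips are at about (450,365) in the crop, level with the bat tip at (385,365) and on the side it leans to. Next I push slowly along tool -y.

Call:
arm_command:
  rows:
    - {"delta_pos": [0,-5,0],"roll": 0,"jaw": 0}
    - {"delta_pos": [0,-10,0],"roll": 0,"jaw": 0}
    - {"delta_pos": [0,-14,0],"roll": 0,"jaw": 0}
    - {"delta_pos": [0,-18,0],"roll": 0,"jaw": 0}
    - {"delta_pos": [0,-21,0],"roll": 0,"jaw": 0}
    - {"delta_pos": [0,-24,0],"roll": 0,"jaw": 0}
    - {"delta_pos": [0,-27,0],"roll": 0,"jaw": 0}
    - {"delta_pos": [0,-30,0],"roll": 0,"jaw": 0}
    - {"delta_pos": [0,-33,0],"roll": 0,"jaw": 0}
    - {"delta_pos": [0,-36,0],"roll": 0,"jaw": 0}
    - {"delta_pos": [0,-38,0],"roll": 0,"jaw": 0}
    - {"delta_pos": [0,-38,0],"roll": 0,"jaw": 0}
    - {"delta_pos": [0,-38,0],"roll": 0,"jaw": 0}

```text
time_s: 3.57
ee_pos: [682.9, 208.8, 61.7]
ee_rot: [-180.0, -0.0, -162.9]
force: [0.8, -0.5, -1.2]
gripper_width: 0.2
gripper_force: 0.0
```

Run:
```python
from h import *
f=env.grab_frame("scene"); cv2.imwrite("pics/s2.png",cv2.resize(f["img"][170:320,400:600],None,fx=4,fy=4))
```

```text
(no output)
```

View pics/s2.png

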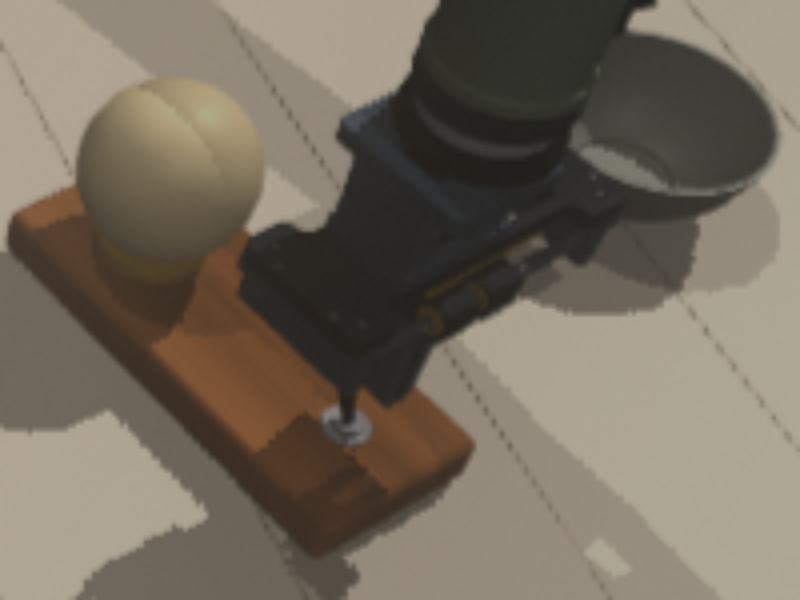

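The bat at (347,400) now looks upright or past it, partly hidden by the gripper. I'll back off and look.

Call:
arm_command:
  rows:
    - {"delta_pos": [0,15,0],"roll": 0,"jaw": 0}
    - {"delta_pos": [0,30,0],"roll": 0,"jaw": 0}
    - {"delta_pos": [0,40,0],"roll": 0,"jaw": 0}
    - {"delta_pos": [0,40,0],"roll": 0,"jaw": 0}
    - {"delta_pos": [0,40,0],"roll": 0,"jaw": 0}

```text
time_s: 4.03
ee_pos: [670.7, 248.9, 62.0]
ee_rot: [-180.0, 0.0, -162.8]
force: [0.5, -0.1, -0.8]
gripper_width: 0.3
gripper_force: 0.0
```

Run:
```python
from h import *
f=env.grab_frame("scene"); cv2.imwrite("pics/s3.png",cv2.resize(f["img"][170:320,400:600],None,fx=4,fy=4))
F=240/np.tan(np.radians(f["fov_y"]/2))
for p in ((681.3,215.1,74),(685.3,202,76),(689.3,188.9,74)):
    c=f["R"]@np.array(p)+f["t"]; print((c[0]/c[2]*F+f["cx"]-400)*4,(c[1]/c[2]*F+f["cy"]-170)*4)
```

```text
385.6686543638609 355.294321078321
367.1038050893608 363.71283632563495
346.25885117797225 377.25851252664074
```

View pics/s3.png

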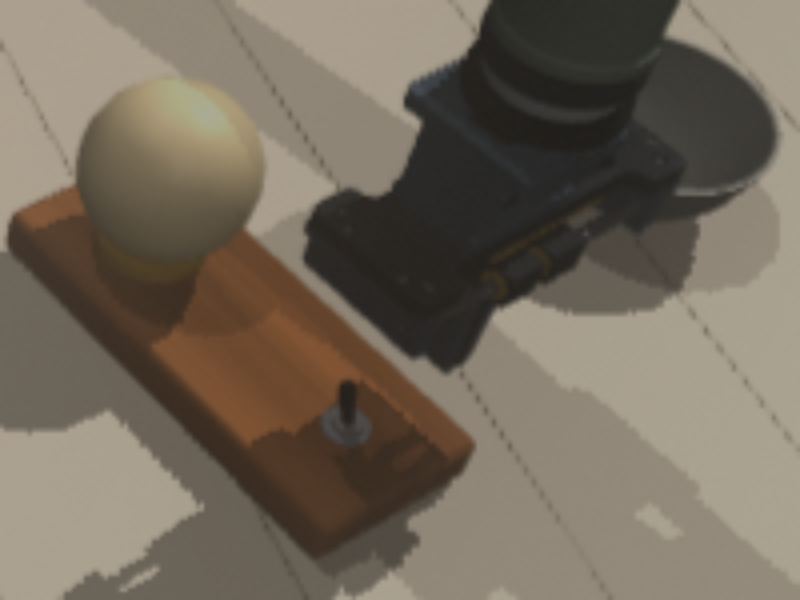

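The bat's tip is now at (347,380), which matches the predicted off position (346,377). The gripper is clear of it, so I'm handing in.

```bash
python3 -c "
from workcell import env
print(env.job_done())"
```

```text
the job is handed in; nothing more can be done
None
```

I flipped the lamp's toggle to its off side, confirmed in the camera image, and let go with the gripper clear; the arm stayed away from the radio and jar, and the job is handed in (no verdict was returned).

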